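# Make up two teaching trays of pottery finds

### The job

Make up two teaching trays from the finds on the table: in the three-cell tray put the small jar in the middle cell with the spindle whorl and the pot lid in the two end cells, and in the two-cell tray put the loom weight and the beaker, one to a cell (within each tray those pairs may go either way round). Set each piece down gently, never dropping it, so that it stands upright on the floor of its own cell; leave the large jar standing where it is.

Things in the scene. Friction and masses are not known exactly. Their poses are not given: they have to be found in the camera images.
- jar_center (a point): Small jar: earthenware, the smaller of the two jars, 72 mm high, foot 36 mm across, upright cylindrical belly 56 mm across from 26 to 46 mm above its foot, neck 37 mm, rim 45 mm, pale plaster band on the belly; 0.15 to 0.23 kg. This point is its centre, half-way up, on its upright axis; z up when it stands.
- whorl_center (a point): Spindle whorl: plain thick clay disc 40 mm across and 24 mm high with bevelled edges and a dark hole in the top; 40 to 65 g. Lies flat. This point is its centre, half-way up, on its upright axis; z up when it stands.
- lid_center (a point): Pot lid: clay disc 60 mm across, 6 mm thick at the edge and rising to 13 mm at the centre, with an upright round knob 20 mm across from there to 38 mm above the underside; 70 to 120 g. Take it by the knob. This point is its centre, half-way up, on its upright axis; z up when it stands.
- weight_center (a point): Loom weight: square clay block tapering from 44 mm at the foot to 34 mm at the top, 60 mm high; 0.16 to 0.26 kg. This point is its centre, half-way up, on its upright axis; z up when it stands. x and y are square to its faces.
- beaker_center (a point): Beaker: open clay cup 50 mm high, outside 48 mm across at the foot and 54 mm at the rim, wall 4 mm, pale plaster on its inner floor (the jars show a dark mouth); 95 to 155 g. This point is its centre, half-way up, on its upright axis; z up when it stands.
- tray3: Three-cell tray: low open card tray with white floors and grey walls, 244 x 84 mm, three cells in a row, each 76 x 76 mm inside, their centres at x = -80, 0 and +80 mm, y = 0. Fixed to the table. Origin under its centre, z up, x along the tray's length. The floor is 4 mm thick; walls and dividers are 4 mm thick and their tops are 14 mm above the table (10 mm above the floor).
- tray2: Two-cell tray: low open card tray with white floors and grey walls, 164 x 84 mm, two cells in a row, each 76 x 76 mm inside, their centres at x = -40 and +40 mm, y = 0. Fixed to the table. Origin under its centre, z up, x along the tray's length. The floor is 4 mm thick; walls and dividers are 4 mm thick and their tops are 14 mm above the table (10 mm above the floor).
- bigjar_center (a point): Large jar, to be left alone: same form as the small jar but 95 mm high and 72 mm across the belly; stands loose among the finds. This point is its centre, half-way up, on its upright axis; z up when it stands.

How it is judged:
By the outcome, as a careful person would: the job done as asked, in the order asked, and still so for the second after the job is handed in, with the robot touching nothing.
It also fails if it takes over 112 s, if anything falls off the work surface, if the arm or the gripper's body presses on something with over 40 N, if the wrist force passes 120 N, or if a joint passes its speed limit or range.

### The arm

A 6-joint arm with a two-finger parallel gripper is mounted at the origin on the work surface. World frame = base frame: x ahead of the robot, y to its left, z up, the work surface at z = 0. Lengths are in mm, angles in rad, forces in N, time in s.
With the tool pointing down it reaches from about 325 to 900 mm from the base axis. Payload 3.5 kg.
Tool frame: the origin (TCP) lies at the very end of the fingers, on their centre line; the grasp point (between the pads) lies 19 mm behind it (robot.grasp_offset is the distance from the TCP to the grasp point, in mm); z points along the fingers, x is the direction in which the jaws open and shut, and the axes are right-handed (so a half turn about z gives the same grasp; the last joint's range is limited). The gripper opens to 85 mm and grips with 20 to 120 N. Pads are 22 mm wide; open, the fingers measure 114 mm over their backs; the gripper's body (76 mm by 85 mm) begins 54 mm behind the grasp point. The pads swing forward as they close: fully open they stand 13 mm farther back than shut.
Start: joints at [1.065, 0.276, -0.026, 1.268, 0, 1.467], TCP at [245.003, 574.974, 207.913] pointing down, gripper open.
Joint ranges: [-3.12, 3.12], [-0.85, 1.88], [-1.08, 1.24], [-1.95, 2.15], [-1.57, 1.53], [-3.14, 3.14]. Speed limits (rad/s): [2.57, 2.57, 3.14, 3.14, 3.14, 3.14].

### API

Orientations are given as a 3x3 rotation matrix whose columns are the frame's x, y, z axes.
In Python, from cell import robot, imaging gives the robot as it stands.
- The arm moves only by the shell command python3 -m creep 'ROWS' [OPENING] [FORCE]. ROWS is JSON, a list of rows, each a list of 6 numbers: the shift along the world's x, y, z in units of 1 m (1.0 is 1 m), then the turn, a rotation vector about the world's x, y, z in units of pi/2 rad (1.0 is pi/2 rad). A call has 1 to 20 rows; each row is the pose to reach, as a shift and turn from the pose commanded when the call began; what a row does not reach only later rows make up. A row lasts 1/8 s, in which the tool goes at most 62.5 mm and 10.7 degrees, less where a joint would pass 70% of its speed; a pose out of reach is approached as far as the arm can. A call with a number of a shift or a turn outside -1 to 1 is refused whole. A call with a gripper value outside its range is refused whole. OPENING is the closure in counts, from 0 (fully open) to 255 (shut), set as the call begins (- or left out, the last holds). The fingers move at their own pace and stop on an object; FORCE is the grip in N (left out, the last holds). Time passes only in rows, so rows that repeat a pose let the fingers close. It gives the time, the measured TCP pose, the force and the opening at its end, in the units of the state.
- robot.get_obs(): the state, without advancing time (a new reading comes with each control period).
- imaging.snapshot(name): name is "side" or "top"; returns a dict with "pixels" (400x640x3 uint8, red, green, blue), "depth" (400x640 float32, mm along the optical axis (not along the pixel's ray), 0 where there is no reading), "mtx" (3x3 intrinsics, pixels), "xyz" and "orientation" of the camera in the world. Camera axes: x right, y up, looking along -z (the intrinsics and any distortion apply to the point x, -y, -z); pixel columns grow to the right and rows downward; lengths in mm; the calibration is good to about 2 mm. A picture is of the moment at which its call begins.
- robot.job_done(): hands the job in, once; it reports no verdict.
The state is a dict: "time": time; "joints": joint angles; "qd": joint speeds; "tau": joint torques, N m; "eef_pos": TCP position; "tcp_rot": TCP orientation; "contact_force": force on the tool from outside, world axes, zero at the start; "wrist_torque": the same for the moment, N m; "opening": finger opening in mm.
Only numpy, scipy, OpenCV 4.12 (cv2) and the standard library are available. Lean on these libraries where they do the work, as an engineer would, in place of code of your own. Each camera call takes 0.05 s, during which the arm holds its last target.

## Working session

There is one attempt and no reset: what is moved stays moved. The work goes in short steps, Python scripts to look and compute and a shell command to move; the robot and the scene stay as the last step left them, time stands still between calls to the robot, and variables do not carry over. Pictures are saved under pics/ and viewed, and the job is handed in when it is done.

```bash
ls; mkdir -p pics; python3 - <<'E'
from cell import robot, imaging
import cv2,numpy as np
for n in("top","side"):
    s=imaging.snapshot(n); cv2.imwrite(f"pics/{n}0.png",s["pixels"][:,:,::-1]); np.savez(f"{n}0.npz",**s)
    print(n,s["mtx"],s["xyz"],s["orientation"],[k for k in s])
o=robot.get_obs();print(o)
E
```

```text
pics
top [[493.10308969   0.         319.481855  ]
 [  0.         493.10308969 200.45570911]
 [  0.           0.           1.        ]] [401.21538467  17.825247   999.8408157 ] [[-1.56899608e-02  9.87312825e-01 -1.58010162e-01]
 [-9.99876469e-01 -1.56403091e-02  1.55777884e-03]
 [-9.33312749e-04  1.58015085e-01  9.87436257e-01]] ['pixels', 'depth', 'mtx', 'xyz', 'orientation']
side [[477.02762293   0.         314.1645818 ]
 [  0.         477.02762293 202.37726815]
 [  0.           0.           1.        ]] [ 438.19243626 -653.89138225  724.3257532 ] [[ 9.82007906e-01  1.34174742e-01 -1.32881947e-01]
 [-1.88839621e-01  6.98728672e-01 -6.90012928e-01]
 [ 2.66119807e-04  7.02691527e-01  7.11494587e-01]] ['pixels', 'depth', 'mtx', 'xyz', 'orientation']
{'time': 0.1, 'joints': array([ 1.06455670e+00,  2.77084951e-01, -2.77883766e-02,  1.26802180e+00,
        9.57807413e-06,  1.46740461e+00]), 'qd': array([-0.00204941, -0.00244568,  0.00404009,  0.00072502, -0.00040904,
        0.00015017]), 'tau': array([ 3.13973283e-05, -4.46707141e+01,  2.96128535e+01,  8.44890688e-03,
       -1.38421155e-04,  3.91668223e-06]), 'eef_pos': array([244.64371564, 574.27650658, 206.83316535]), 'tcp_rot': array([[ 3.92038797e-01,  9.19948112e-01, -1.02606971e-03],
       [ 9.19946318e-01, -3.92040074e-01, -1.83091482e-03],
       [-2.08660708e-03, -2.26139406e-04, -9.99997797e-01]]), 'contact_force': array([0.54509355, 1.51368877, 1.06477095]), 'wrist_torque': array([ 0.00815752, -0.05638602,  0.04592261]), 'opening': 85.24540384951291}
```

View pics/top0.png

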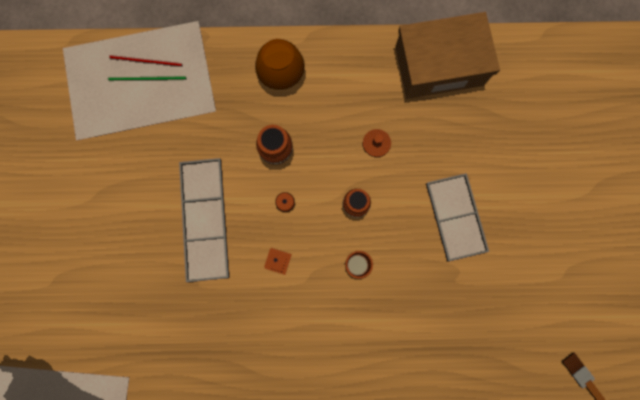

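View pics/side0.png

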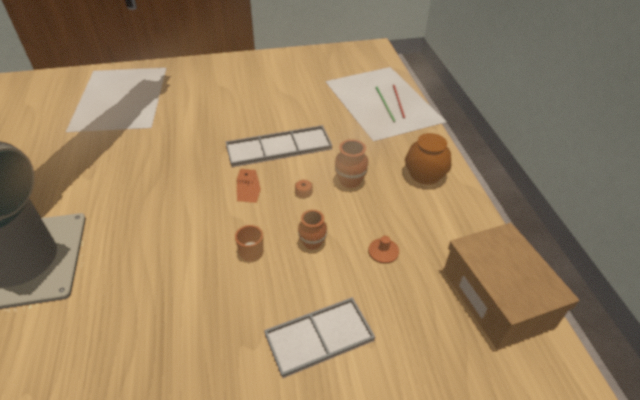

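The top view shows the small jar at (357,203), whorl (285,202), lid (377,143), loom weight (278,261) and beaker (358,265). The large jar is at (274,145), the three-cell tray around (205,220) and the two-cell tray around (457,217). The side view agrees.

```bash
cat > h.py <<'E'
import numpy as np,cv2
def load(s):
    K=np.array(s["mtx"]);R=np.array(s["orientation"]);C=np.array(s["xyz"]);return K,R,C
def ray(s,uv,z):
    K,R,C=load(s);uv=np.atleast_2d(np.asarray(uv,float))
    d=np.c_[(uv[:,0]-K[0,2])/K[0,0],-(uv[:,1]-K[1,2])/K[1,1],-np.ones(len(uv))]@R.T
    return C+d*((z-C[2])/d[:,2])[:,None]
def cloud(s):
    K,R,C=load(s);D=np.array(s["depth"],float);v,u=np.mgrid[:400,:640]
    P=np.stack([(u-K[0,2])/K[0,0]*D,-(v-K[1,2])/K[1,1]*D,-D],-1)@R.T+C
    P[D==0]=np.nan
    return P
def proj(s,P):
    K,R,C=load(s);p=(np.atleast_2d(P)-C)@R;return np.c_[K[0,2]+K[0,0]*p[:,0]/-p[:,2],K[1,2]+K[1,1]*-p[:,1]/-p[:,2]]
E
python3 - <<'E'
from h import *
for n in("top","side"):
    s=np.load(n+"0.npz");P=cloud(s);im=s["pixels"]
    z=P[...,2]
    print(n,"table z",np.nanmedian(z[150:300,100:170] if n=="top" else z[250:330,120:220]))
    hsv=cv2.cvtColor(im,cv2.COLOR_RGB2HSV)
    m=((z>7)&(z<130)&(P[...,0]<800)&(P[...,0]>300)&(abs(P[...,1])<300)).astype(np.uint8)
    k,lab,st,cen=cv2.connectedComponentsWithStats(m)
    for i in range(1,k):
        if st[i,4]<80: continue
        q=P[lab==i]; zt=np.percentile(q[:,2],97)
        t=q[q[:,2]>zt-5]
        (cx,cy),(w,h),a=cv2.minAreaRect(t[:,:2].astype(np.float32))
        print(i,st[i,4],cen[i].round(),"ztop",zt.round(1),"topmean",t.mean(0).round(1),"rect",round(cx,1),round(cy,1),round(w,1),round(h,1),round(a,1),"all",cv2.minAreaRect(q[:,:2].astype(np.float32)))
    # tray floors
    w=((hsv[...,1]<40)&(hsv[...,2]>120)).astype(np.uint8)
    w=cv2.erode(w,np.ones((3,3)))
    cs,_=cv2.findContours(w,cv2.RETR_EXTERNAL,cv2.CHAIN_APPROX_NONE)
    for c in cs:
        A=cv2.contourArea(c)
        if 500<A<3000:
            X=ray(s,c[:,0],4)[:,:2].astype(np.float32); print("cell",c[:,0].mean(0).round(),cv2.minAreaRect(X))
E
```

```text
top table z 0.2978149493212072
1 1413 [437.  82.] ztop 88.8 topmean [ 790.5 -218.6   86.6] rect 796.0 -231.6 26.9 135.2 8.6 all ((787.8715209960938, -231.63800048828125), (26.770200729370117, 136.7725830078125), 1.3651436567306519)
2 301 [279.  83.] ztop 68.7 topmean [797.4  94.3  66.8] rect 796.5 94.4 41.9 6.5 89.5 all ((793.8265991210938, 94.5154037475586), (63.71042251586914, 12.097258567810059), 89.72528076171875)
4 1165 [274. 144.] ztop 98.3 topmean [665.4 104.8  95.8] rect 665.8 104.7 56.7 55.5 54.6 all ((661.7818603515625, 103.82273864746094), (70.58657836914062, 64.3809585571289), 89.67427825927734)
5 506 [376. 142.] ztop 39.7 topmean [ 680.  -104.5   38.1] rect 680.7 -105.0 18.0 18.1 34.5 all ((681.790771484375, -103.31946563720703), (55.697471618652344, 55.66853332519531), 61.88019943237305)
8 1036 [203. 220.] ztop 17.5 topmean [522.4 251.8  14.8] rect 526.0 251.5 244.2 84.9 4.7 all ((526.23828125, 251.3123016357422), (244.85272216796875, 85.1516342163086), 4.524359226226807)
26 618 [452. 212.] ztop 17.9 topmean [ 531.7 -250.2   15. ] rect 522.4 -260.2 164.1 85.2 12.2 all (
[... 2390 characters left out ...]
185547), (48.5446662902832, 51.57787322998047), 55.543121337890625)
10 2244 [470. 279.] ztop 86.1 topmean [ 790.  -224.6   84.6] rect 786.4 -233.0 133.8 27.1 90.0 all ((786.3239135742188, -233.05035400390625), (133.807373046875, 27.303482055664062), 89.99127197265625)
16 868 [323. 327.] ztop 15.2 topmean [ 530.4 -252.4   12.9] rect 522.2 -263.0 164.7 86.0 12.1 all ((522.22607421875, -263.2342834472656), (164.7960205078125, 86.18388366699219), 12.280074119567871)
cell [112.  91.] ((130.02655029296875, 540.994140625), (268.5093994140625, 193.46543884277344), 84.30836486816406)
cell [11. 54.] ((-212.37509155273438, 852.4906616210938), (75.55320739746094, 220.31570434570312), 13.946199417114258)
```

```bash
python3 -c "
from cell import robot
print(robot.grasp_offset,[a for a in dir(robot) if a[0]!='_'])"
python3 -m creep '[[0.05,-0.105,-0.005,0,0,0],[0.1,-0.21,-0.01,0,0,0],[0.15,-0.315,-0.02,0,0,0],[0.18,-0.37,-0.03,0,0,0],[0.2,-0.42,-0.035,0,0,0],[0.225,-0.47,-0.04,0,0,0],[0.25,-0.52,-0.045,0,0,0],[0.275,-0.57,-0.05,0,0,0],[0.29,-0.6,-0.055,0,0,0],[0.305,-0.632,-0.058,0,0,0],[0.305,-0.632,-0.058,0,0,0],[0.305,-0.632,-0.058,0,0,0],[0.305,-0.632,-0.058,0,0,0],[0.305,-0.632,-0.058,0,0,0]]' 0 40
```

```text
18.700000000000003 ['MotionError', 'get_obs', 'grasp_offset', 'job_done']
time: 1.85
eef_pos: [549.0, -55.6, 149.7]
tcp_rot: [[0.391, 0.921, -0.001], [0.921, -0.391, 0.001], [0.0, -0.002, -1.0]]
contact_force: [0.3, -0.8, 0.4]
opening: 85.5
```

```bash
python3 -m creep '[[0,0,-0.02,0,0,0],[0,0,-0.04,0,0,0],[0,0,-0.06,0,0,0],[0,0,-0.08,0,0,0],[0,0,-0.1,0,0,0],[0,0,-0.115,0,0,0],[0,0,-0.128,0,0,0],[0,0,-0.138,0,0,0],[0,0,-0.138,0,0,0],[0,0,-0.138,0,0,0]]' 0 40
python3 - <<'E'
from cell import imaging
import cv2
s=imaging.snapshot("side"); cv2.imwrite("pics/side1.png",cv2.resize(s["pixels"][130:290,220:420,::-1],None,fx=3,fy=3))
E
```

```text
time: 3.1
eef_pos: [550.5, -57.2, 12.3]
tcp_rot: [[0.392, 0.92, 0.001], [0.92, -0.392, -0.0], [0.0, 0.001, -1.0]]
contact_force: [-0.9, -0.1, 0.1]
opening: 85.4
```

View pics/side1.png

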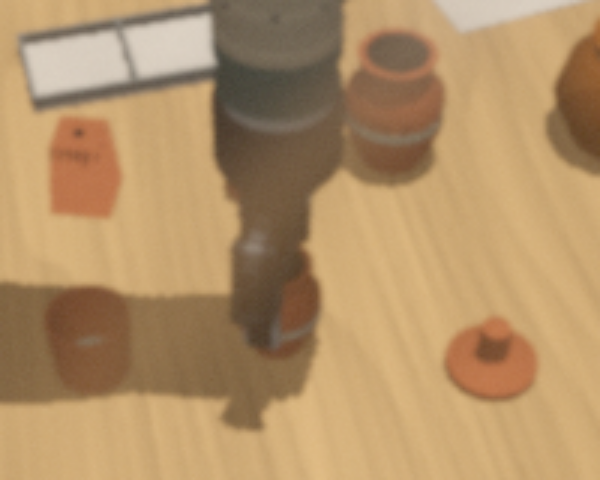

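The open fingers straddle the small jar at about (280,310) in the crop, so I'll close and lift.

```bash
python3 -m creep '[[0,0,0,0,0,0],[0,0,0,0,0,0],[0,0,0,0,0,0],[0,0,0,0,0,0],[0,0,0,0,0,0],[0,0,0,0,0,0],[0,0,0,0,0,0],[0,0,0,0,0,0],[0,0,0,0,0,0],[0,0,0,0,0,0]]' 255 40; python3 -m creep '[[0,0,0.01,0,0,0],[0,0,0.02,0,0,0],[0,0,0.04,0,0,0],[0,0,0.06,0,0,0],[0,0,0.08,0,0,0],[0,0,0.1,0,0,0],[0,0,0.12,0,0,0],[0,0,0.12,0,0,0]]'
python3 - <<'E'
from cell import imaging
import cv2
s=imaging.snapshot("side"); cv2.imwrite("pics/side2.png",cv2.resize(s["pixels"][100:260,220:420,::-1],None,fx=3,fy=3))
E
```

```text
time: 4.4
eef_pos: [550.5, -57.1, 12.9]
tcp_rot: [[0.392, 0.92, 0.001], [0.92, -0.392, -0.0], [0.0, 0.001, -1.0]]
contact_force: [-1.9, 0.3, 5.5]
opening: 53.4
time: 5.4
eef_pos: [551.8, -57.4, 134.1]
tcp_rot: [[0.392, 0.92, 0.004], [0.92, -0.392, -0.001], [0.001, 0.005, -1.0]]
contact_force: [-1.3, 0.5, -1.1]
opening: 53.4
```

View pics/side2.png

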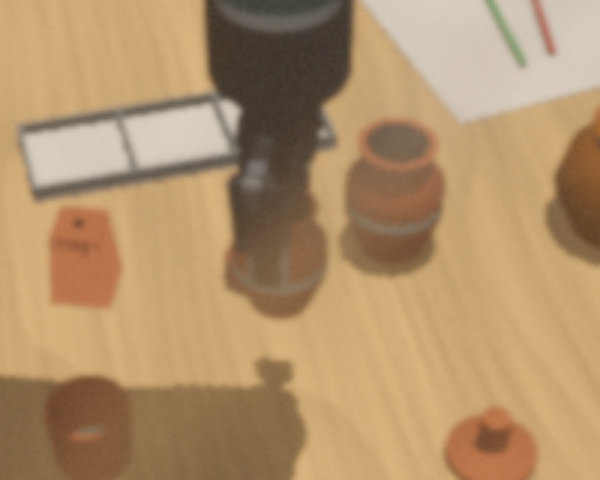

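```bash
python3 -m creep '[[-0.003,0.03,0.01,0,0,0],[-0.006,0.07,0.02,0,0,0],[-0.009,0.12,0.02,0,0,0],[-0.013,0.17,0.02,0,0,0],[-0.017,0.22,0.02,0,0,0],[-0.02,0.26,0.01,0,0,0],[-0.023,0.29,0,0,0,0],[-0.024,0.307,0,0,0,0],[-0.024,0.307,-0.02,0,0,0],[-0.024,0.307,-0.04,0,0,0],[-0.024,0.307,-0.06,0,0,0],[-0.024,0.307,-0.075,0,0,0],[-0.024,0.307,-0.09,0,0,0],[-0.024,0.307,-0.1,0,0,0],[-0.024,0.307,-0.105,0,0,0],[-0.024,0.307,-0.109,0,0,0],[-0.024,0.307,-0.109,0,0,0],[-0.024,0.307,-0.109,0,0,0]]'
python3 - <<'E'
from cell import imaging
import cv2
for n in("top","side"):
    s=imaging.snapshot(n); im=s["pixels"][120:280,140:340] if n=="top" else s["pixels"][60:220,180:380]
    cv2.imwrite(f"pics/{n}3.png",cv2.resize(im[:,:,::-1],None,fx=3,fy=3))
E
```

```text
time: 7.7
eef_pos: [526.4, 250.2, 23.4]
tcp_rot: [[0.392, 0.92, 0.001], [0.92, -0.392, 0.0], [0.001, 0.001, -1.0]]
contact_force: [1.0, -0.1, -1.2]
opening: 53.8
```

View pics/side3.png

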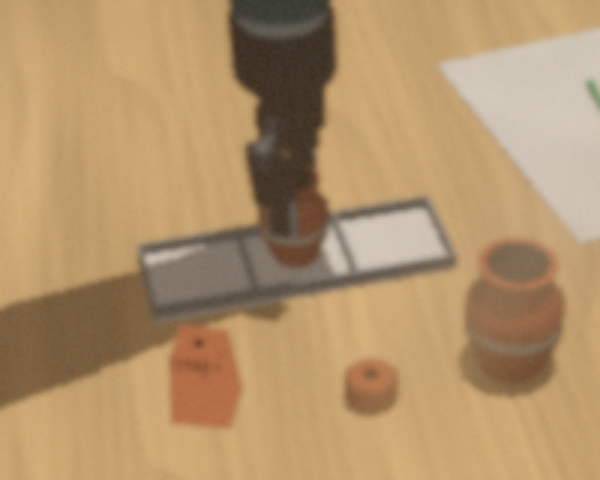

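The jar hangs upright over the middle cell, its foot around (297,255) in the crop. I'll lower it slowly and watch the force.

```bash
python3 -m creep '[[0,0,-0.002,0,0,0],[0,0,-0.004,0,0,0],[0,0,-0.005,0,0,0],[0,0,-0.006,0,0,0],[0,0,-0.006,0,0,0]]'; python3 -m creep '[[0,0,-0.0005,0,0,0],[0,0,-0.001,0,0,0],[0,0,-0.001,0,0,0]]'
```

```text
time: 8.43
eef_pos: [525.9, 249.9, 17.0]
tcp_rot: [[0.392, 0.92, -0.0], [0.92, -0.392, -0.0], [-0.0, -0.0, -1.0]]
contact_force: [-1.3, -0.4, 0.5]
opening: 53.6
time: 8.8
eef_pos: [526.0, 249.9, 16.9]
tcp_rot: [[0.392, 0.92, 0.0], [0.92, -0.392, -0.0], [-0.0, 0.0, -1.0]]
contact_force: [-3.3, -1.6, 7.0]
opening: 53.8
```

Contact is about 7 N, so the jar is down. I'll release it and back straight up.

```bash
python3 -m creep '[[0,0,0,0,0,0],[0,0,0,0,0,0],[0,0,0,0,0,0],[0,0,0,0,0,0],[0,0,0,0,0,0],[0,0,0.01,0,0,0],[0,0,0.03,0,0,0],[0,0,0.05,0,0,0],[0,0,0.08,0,0,0],[0,0,0.11,0,0,0],[0,0,0.135,0,0,0],[0,0,0.135,0,0,0]]' 0 40; python3 -m creep '[[0.005,-0.03,0,0,0,-0.05],[0.01,-0.06,0,0,0,-0.1],[0.015,-0.09,0,0,0,-0.15],[0.02,-0.12,0,0,0,-0.19],[0.026,-0.15,0,0,0,-0.19],[0.031,-0.166,0,0,0,-0.19],[0.031,-0.166,0,0,0,-0.19],[0.031,-0.166,0,0,0,-0.19]]'
python3 - <<'E'
from cell import imaging
import cv2
for n in("top","side"):
    s=imaging.snapshot(n); im=s["pixels"][120:280,140:340] if n=="top" else s["pixels"][60:220,180:380]
    cv2.imwrite(f"pics/{n}4.png",cv2.resize(im[:,:,::-1],None,fx=3,fy=3))
E
```

```text
time: 10.3
eef_pos: [528.2, 250.8, 154.1]
tcp_rot: [[0.392, 0.92, 0.006], [0.92, -0.392, 0.002], [0.004, 0.005, -1.0]]
contact_force: [0.6, -0.5, -0.1]
opening: 85.8
time: 11.3
eef_pos: [556.7, 84.7, 150.6]
tcp_rot: [[0.645, 0.764, -0.001], [0.764, -0.645, 0.001], [-0.0, -0.001, -1.0]]
contact_force: [-0.8, 0.4, 0.3]
opening: 85.3
```

View pics/side4.png

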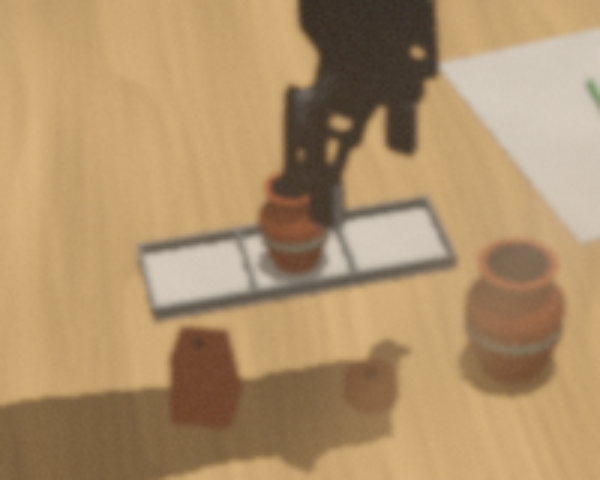

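View pics/top4.png

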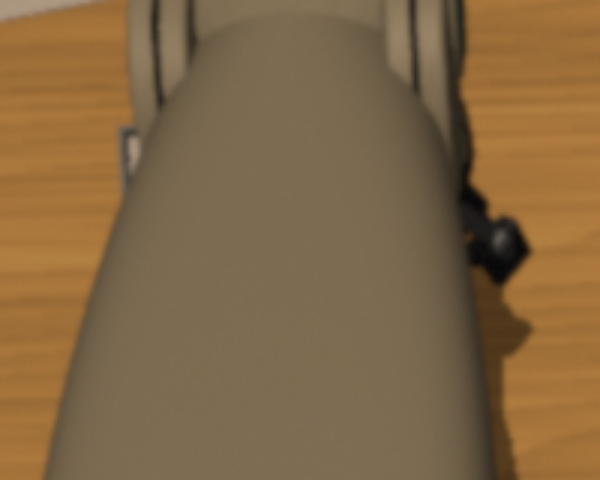

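The jar stands in the middle cell at about (295,230) in the side crop. Now the whorl.

```bash
python3 -m creep '[[0,0,-0.02,0,0,0],[0,0,-0.045,0,0,0],[0,0,-0.07,0,0,0],[0,0,-0.095,0,0,0],[0,0,-0.115,0,0,0],[0,0,-0.13,0,0,0],[0,0,-0.14,0,0,0],[0,0,-0.145,0,0,0],[0,0,-0.148,0,0,0],[0,0,-0.148,0,0,0],[0,0,-0.148,0,0,0]]' 0 30; python3 -m creep '[[0,0,0,0,0,0],[0,0,0,0,0,0],[0,0,0,0,0,0],[0,0,0,0,0,0],[0,0,0,0,0,0],[0,0,0,0,0,0],[0,0,0,0,0,0],[0,0,0,0,0,0],[0,0,0,0,0,0],[0,0,0,0,0,0]]' 255 30
python3 - <<'E'
from cell import imaging
import cv2
for n in("side",):
    s=imaging.snapshot(n); im=s["pixels"][60:220,180:380]
    cv2.imwrite(f"pics/{n}5.png",cv2.resize(im[:,:,::-1],None,fx=3,fy=3))
E
```

```text
time: 12.78
eef_pos: [557.5, 83.9, 3.4]
tcp_rot: [[0.645, 0.764, 0.001], [0.764, -0.645, 0.0], [0.001, 0.001, -1.0]]
contact_force: [0.2, 0.3, 0.8]
opening: 85.1
time: 14.02
eef_pos: [557.0, 84.0, 2.9]
tcp_rot: [[0.645, 0.764, -0.0], [0.764, -0.645, 0.0], [-0.0, -0.0, -1.0]]
contact_force: [-0.8, 0.4, 0.7]
opening: 0.0
```

View pics/side5.png

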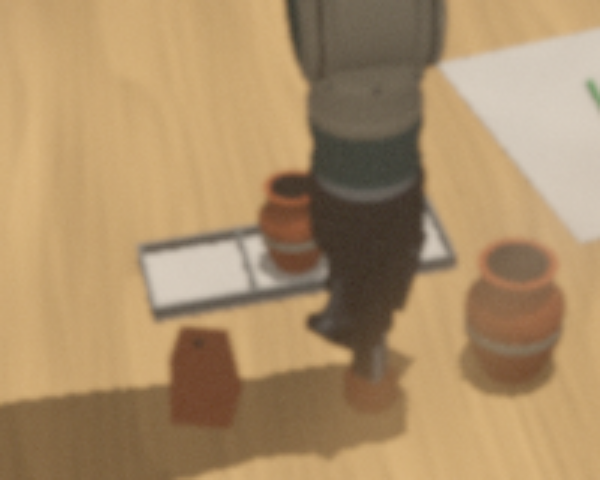

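The fingers shut to 0 mm, so they missed the whorl. I'll rise without opening and look.

```bash
python3 -m creep '[[0,0,0.02,0,0,0],[0,0,0.05,0,0,0],[0,0,0.09,0,0,0],[0,0,0.13,0,0,0],[0,0,0.148,0,0,0],[0,0,0.148,0,0,0]]'
python3 - <<'E'
from cell import imaging
from h import *
for n in("side",):
    s=imaging.snapshot(n); im=s["pixels"][60:220,180:380]
    cv2.imwrite(f"pics/{n}6.png",cv2.resize(im[:,:,::-1],None,fx=3,fy=3))
    P=cloud(s);z=P[...,2];m=(z>7)&(z<35)&(abs(P[...,0]-557)<60)&(abs(P[...,1]-84)<60)
    q=P[m];print(m.sum(),q.mean(0),np.percentile(q[:,2],97),cv2.minAreaRect(q[:,:2].astype(np.float32)))
E
```

```text
time: 14.82
eef_pos: [558.0, 84.0, 151.9]
tcp_rot: [[0.645, 0.764, 0.003], [0.764, -0.645, 0.0], [0.002, 0.002, -1.0]]
contact_force: [0.3, 0.7, -0.4]
opening: -0.4
253 [555.82810949  77.4090756   19.69948591] 24.97062667020511 ((556.3733520507812, 80.27570343017578), (37.8358154296875, 37.89569854736328), 87.2530288696289)
```

View pics/side6.png

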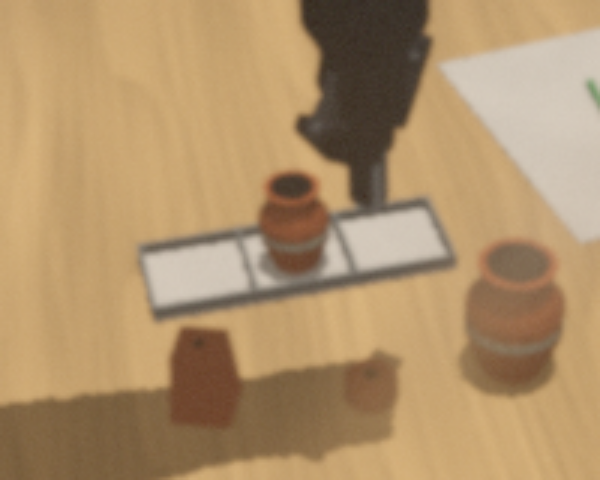

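```bash
python3 - <<'E'
from cell import imaging
from h import *
for n in("side","top"):
    s=imaging.snapshot(n)
    P=cloud(s);z=P[...,2];m=(z>60)&(z<215)&(abs(P[...,0]-557)<60)&(abs(P[...,1]-84)<60)
    q=P[m];print(n,m.sum())
    for a in range(60,215,8):
        r=q[(q[:,2]>=a)&(q[:,2]<a+8)]
        if len(r):print(a,len(r),r.min(0).round(),r.max(0).round(),r.mean(0).round())
s=imaging.snapshot("side")
print(proj(s,[[557,84,z] for z in (150,160,170,180,190)]))
cv2.imwrite("pics/side7.png",cv2.resize(s["pixels"][60:160,250:350,::-1],None,fx=6,fy=6))
E
```

```text
side 195
164 2 [552.  74. 172.] [557.  78. 172.] [554.  76. 172.]
172 18 [546.  69. 173.] [567.  80. 180.] [557.  74. 177.]
180 43 [543.  67. 180.] [567.  79. 187.] [555.  72. 184.]
188 44 [543.  67. 188.] [567.  79. 196.] [554.  72. 192.]
196 51 [542.  67. 196.] [567.  79. 204.] [554.  73. 200.]
204 28 [544.  67. 204.] [568.  81. 211.] [558.  72. 207.]
212 9 [554.  65. 212.] [572.  82. 214.] [563.  72. 213.]
top 0
[[302.5011669  136.99705255]
 [302.41296515 132.87682825]
 [302.32339818 128.69282967]
 [302.23243406 124.4435646 ]
 [302.14003982 120.12749389]]
```

View pics/side7.png

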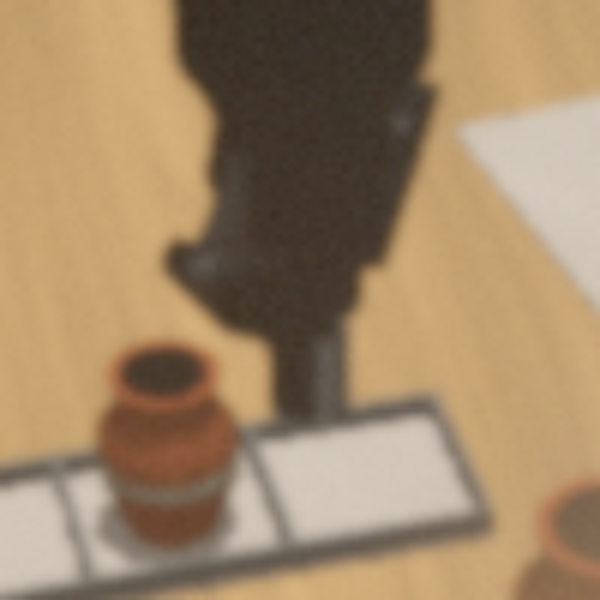

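The picture shows the shut fingertips at about z=172 (crop (310,415)) while the reported TCP is 152. The fingers therefore end about 20 mm short of the reported TCP, and they closed above the whorl without moving it. I'll allow for that 20 mm from here on.

```bash
python3 -m creep '[[0,0,-0.02,0,0,0],[0,0,-0.045,0,0,0],[0,0,-0.07,0,0,0],[0,0,-0.095,0,0,0],[0,0,-0.12,0,0,0],[0,0,-0.135,0,0,0],[0,0,-0.148,0,0,0],[0,0,-0.154,0,0,0],[0,0,-0.159,0,0,0],[0,0,-0.163,0,0,0],[0,0,-0.167,0,0,0],[0,0,-0.167,0,0,0],[0,0,-0.167,0,0,0]]' 0 30
python3 - <<'E'
from cell import imaging
import cv2
for n in("side",):
    s=imaging.snapshot(n); im=s["pixels"][140:220,260:360]
    cv2.imwrite(f"pics/{n}8.png",cv2.resize(im[:,:,::-1],None,fx=6,fy=6))
E
```

```text
time: 16.65
eef_pos: [557.2, 84.0, -15.9]
tcp_rot: [[0.645, 0.764, 0.0], [0.764, -0.645, -0.0], [0.0, 0.0, -1.0]]
contact_force: [0.1, -0.4, 0.2]
opening: 85.3
```

View pics/side8.png

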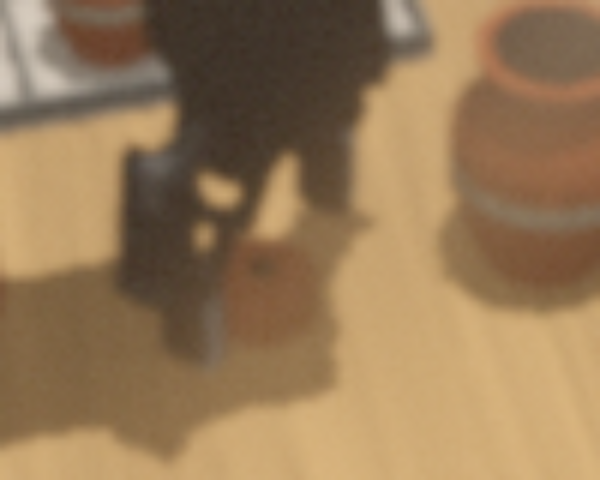

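```bash
python3 -m creep '[[0,0,0,0,0,0],[0,0,0,0,0,0],[0,0,0,0,0,0],[0,0,0,0,0,0],[0,0,0,0,0,0],[0,0,0,0,0,0],[0,0,0,0,0,0],[0,0,0,0,0,0],[0,0,0,0,0,0]]' 255 30;  python3 -m creep '[[0,0,0.005,0,0,0],[0,0,0.02,0,0,0],[0,0,0.04,0,0,0],[0,0,0.07,0,0,0],[0,0,0.1,0,0,0],[0,0,0.13,0,0,0],[0,0,0.14,0,0,0],[0,0,0.14,0,0,0]]'
python3 - <<'E'
from cell import imaging
import cv2
for n in("side",):
    s=imaging.snapshot(n); im=s["pixels"][80:200,230:380]
    cv2.imwrite(f"pics/{n}9.png",cv2.resize(im[:,:,::-1],None,fx=5,fy=5))
E
```

```text
time: 17.82
eef_pos: [557.2, 84.0, -15.7]
tcp_rot: [[0.645, 0.764, 0.0], [0.764, -0.645, 0.0], [0.0, 0.0, -1.0]]
contact_force: [-1.5, -0.7, 3.9]
opening: 38.8
time: 18.82
eef_pos: [557.5, 84.0, 124.6]
tcp_rot: [[0.645, 0.764, 0.002], [0.764, -0.645, -0.0], [0.001, 0.001, -1.0]]
contact_force: [0.0, -0.2, -0.9]
opening: 38.3
```

View pics/side9.png

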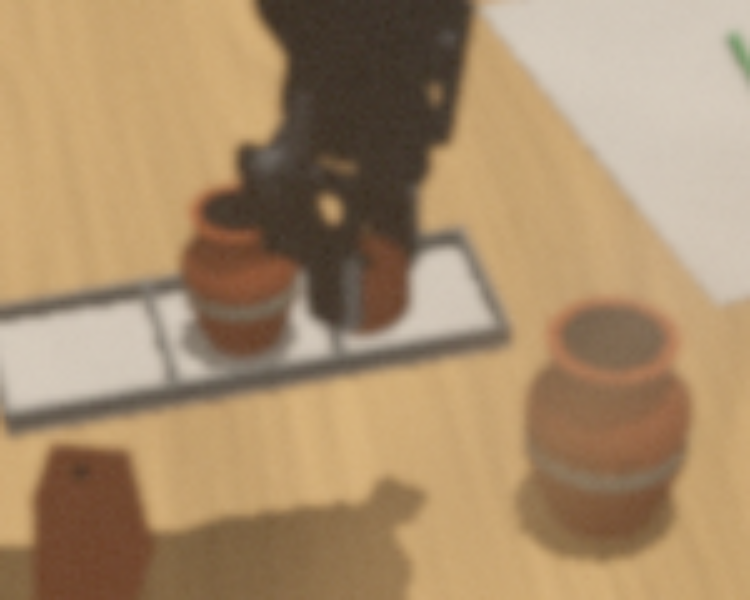

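The whorl is held flat, at about (370,280) in the crop. It goes to the far end cell.

```bash
python3 -m creep '[[0.008,0.03,0,0,0,0],[0.018,0.065,0,0,0,0],[0.03,0.105,0,0,0,0],[0.04,0.14,0,0,0,0],[0.047,0.165,0,0,0,0],[0.049,0.172,0,0,0,0],[0.049,0.172,-0.01,0,0,0],[0.049,0.172,-0.03,0,0,0],[0.049,0.172,-0.05,0,0,0],[0.049,0.172,-0.07,0,0,0],[0.049,0.172,-0.09,0,0,0],[0.049,0.172,-0.105,0,0,0],[0.049,0.172,-0.115,0,0,0],[0.049,0.172,-0.115,0,0,0]]'
python3 - <<'E'
from cell import imaging
import cv2
for n in("side",):
    s=imaging.snapshot(n); im=s["pixels"][80:200,230:380]
    cv2.imwrite(f"pics/{n}10.png",cv2.resize(im[:,:,::-1],None,fx=5,fy=5))
E
```

```text
time: 20.62
eef_pos: [605.4, 255.8, 8.0]
tcp_rot: [[0.645, 0.764, -0.001], [0.764, -0.645, -0.0], [-0.001, -0.001, -1.0]]
contact_force: [-0.5, -0.4, -1.4]
opening: 38.5
```

View pics/side10.png

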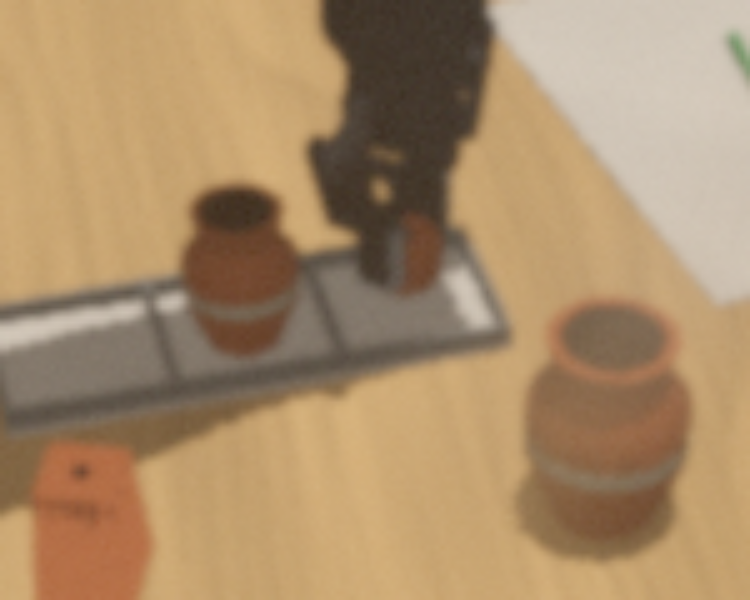

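The whorl hangs over the far cell, clear of the jar. Lowering.

```bash
python3 -m creep '[[0,0,-0.004,0,0,0],[0,0,-0.008,0,0,0],[0,0,-0.012,0,0,0],[0,0,-0.016,0,0,0],[0,0,-0.018,0,0,0],[0,0,-0.019,0,0,0],[0,0,-0.019,0,0,0]]'; python3 -m creep '[[0,0,-0.0005,0,0,0],[0,0,-0.001,0,0,0],[0,0,-0.001,0,0,0]]';
```

```text
time: 21.55
eef_pos: [606.0, 256.0, -10.1]
tcp_rot: [[0.645, 0.764, -0.0], [0.764, -0.645, -0.0], [-0.0, -0.0, -1.0]]
contact_force: [0.4, -0.5, -0.1]
opening: 38.6
time: 21.92
eef_pos: [606.0, 256.0, -11.1]
tcp_rot: [[0.645, 0.764, 0.0], [0.764, -0.645, 0.0], [0.0, 0.0, -1.0]]
contact_force: [-0.9, -0.1, -1.1]
opening: 38.2
```

```bash
python3 -m creep '[[0,0,-0.0005,0,0,0],[0,0,-0.001,0,0,0],[0,0,-0.001,0,0,0]]';
```

```text
time: 22.3
eef_pos: [606.1, 256.0, -11.6]
tcp_rot: [[0.645, 0.764, 0.0], [0.764, -0.645, 0.0], [0.0, 0.0, -1.0]]
contact_force: [-1.8, -0.6, 2.7]
opening: 38.5
```

2.7 N of contact. I'll open only part way, to keep off the walls, and then rise.

```bash
python3 -m creep '[[0,0,0,0,0,0],[0,0,0,0,0,0],[0,0,0,0,0,0],[0,0,0,0,0,0]]' 105 30; python3 -m creep '[[0,0,0.01,0,0,0],[0,0,0.03,0,0,0],[0,0,0.055,0,0,0],[0,0,0.09,0,0,0],[0,0,0.13,0,0,0],[0,0,0.162,0,0,0],[0,0,0.162,0,0,0]]'
python3 - <<'E'
from cell import imaging
import cv2
for n in("side",):
    s=imaging.snapshot(n); im=s["pixels"][80:200,230:380]
    cv2.imwrite(f"pics/{n}11.png",cv2.resize(im[:,:,::-1],None,fx=5,fy=5))
E
```

```text
time: 22.8
eef_pos: [606.0, 255.9, -12.2]
tcp_rot: [[0.645, 0.764, -0.0], [0.764, -0.645, -0.0], [-0.0, -0.0, -1.0]]
contact_force: [0.3, -0.5, -0.3]
opening: 50.2
time: 23.68
eef_pos: [609.2, 257.0, 155.7]
tcp_rot: [[0.645, 0.764, 0.009], [0.764, -0.645, 0.003], [0.008, 0.005, -1.0]]
contact_force: [-0.1, -0.4, -1.1]
opening: 50.1
```

View pics/side11.png

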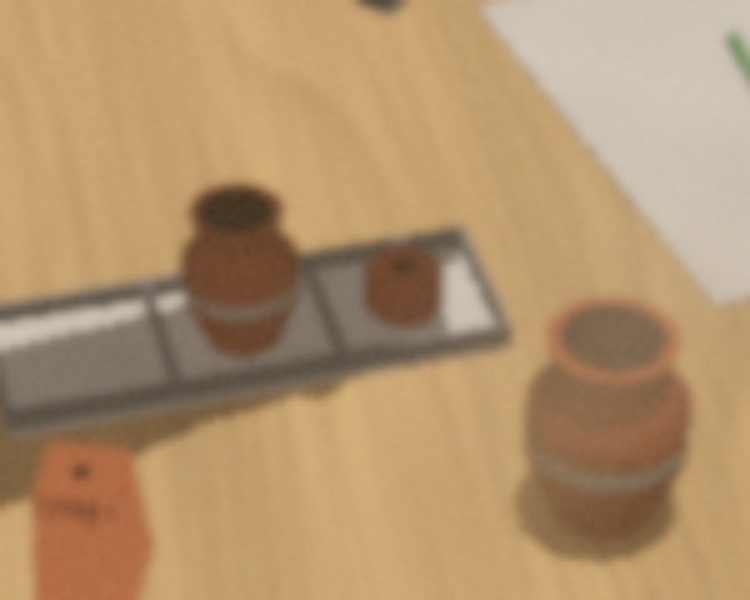

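The whorl sits flat in the far cell at about (403,285), and the jar still stands. Next is the lid.

```bash
python3 -m creep '[[0.008,-0.04,0,0,0,0],[0.018,-0.09,0,0,0,0],[0.03,-0.145,0,0,0,0],[0.041,-0.2,0,0,0,0],[0.052,-0.255,0,0,0,0],[0.062,-0.305,0,0,0,0],[0.07,-0.345,0,0,0,0],[0.074,-0.362,0,0,0,0],[0.074,-0.362,-0.02,0,0,0],[0.074,-0.362,-0.05,0,0,0],[0.074,-0.362,-0.08,0,0,0],[0.074,-0.362,-0.1,0,0,0],[0.074,-0.362,-0.11,0,0,0],[0.074,-0.362,-0.11,0,0,0]]'
python3 - <<'E'
from cell import imaging
import cv2
for n in("side",):
    s=imaging.snapshot(n); im=s["pixels"][170:290,310:460]
    cv2.imwrite(f"pics/{n}12.png",cv2.resize(im[:,:,::-1],None,fx=5,fy=5))
E
```

```text
time: 25.48
eef_pos: [679.4, -105.3, 39.1]
tcp_rot: [[0.645, 0.765, -0.001], [0.765, -0.645, 0.0], [-0.001, -0.001, -1.0]]
contact_force: [0.1, 0.4, -1.0]
opening: 50.0
```

View pics/side12.png

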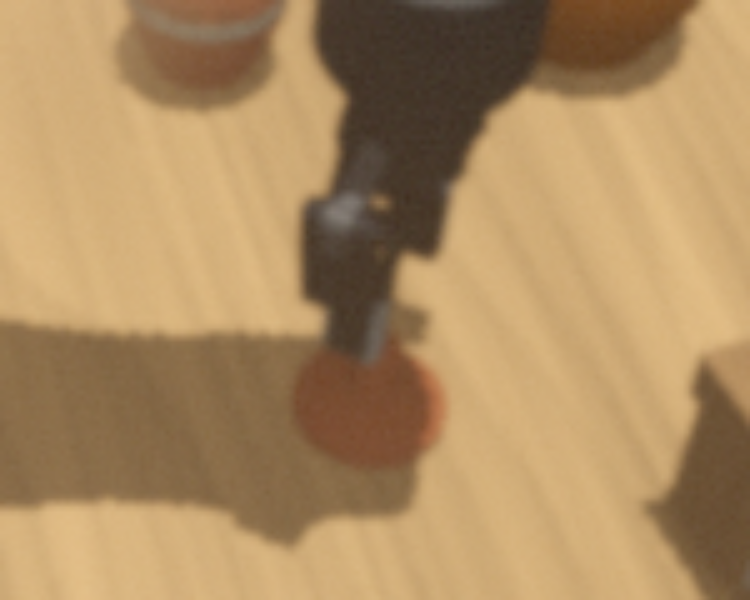

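```bash
python3 -m creep '[[0,0,-0.01,0,0,0],[0,0,-0.02,0,0,0],[0,0,-0.03,0,0,0],[0,0,-0.038,0,0,0],[0,0,-0.043,0,0,0],[0,0,-0.043,0,0,0],[0,0,-0.043,0,0,0]]'; python3 -m creep '[[0,0,0,0,0,0],[0,0,0,0,0,0],[0,0,0,0,0,0],[0,0,0,0,0,0],[0,0,0,0,0,0],[0,0,0,0,0,0],[0,0,0,0,0,0]]' 255 30;  python3 -m creep '[[0,0,0.005,0,0,0],[0,0,0.02,0,0,0],[0,0,0.04,0,0,0],[0,0,0.07,0,0,0],[0,0,0.1,0,0,0],[0,0,0.13,0,0,0],[0,0,0.14,0,0,0],[0,0,0.14,0,0,0]]'
python3 - <<'E'
from cell import imaging
import cv2
for n in("side",):
    s=imaging.snapshot(n); im=s["pixels"][130:250,310:460]
    cv2.imwrite(f"pics/{n}13.png",cv2.resize(im[:,:,::-1],None,fx=5,fy=5))
E
```

```text
time: 26.4
eef_pos: [680.4, -106.1, -2.7]
tcp_rot: [[0.645, 0.764, 0.001], [0.764, -0.645, -0.0], [0.0, 0.001, -1.0]]
contact_force: [0.3, 1.1, -0.3]
opening: 50.7
time: 27.28
eef_pos: [680.6, -106.1, -2.5]
tcp_rot: [[0.645, 0.764, 0.001], [0.764, -0.645, -0.0], [0.001, 0.001, -1.0]]
contact_force: [-0.2, 0.3, 5.5]
opening: 18.5
time: 28.28
eef_pos: [680.6, -106.2, 138.2]
tcp_rot: [[0.645, 0.764, 0.002], [0.764, -0.645, -0.001], [0.001, 0.002, -1.0]]
contact_force: [-0.4, 0.1, -0.8]
opening: 19.0
```

View pics/side13.png

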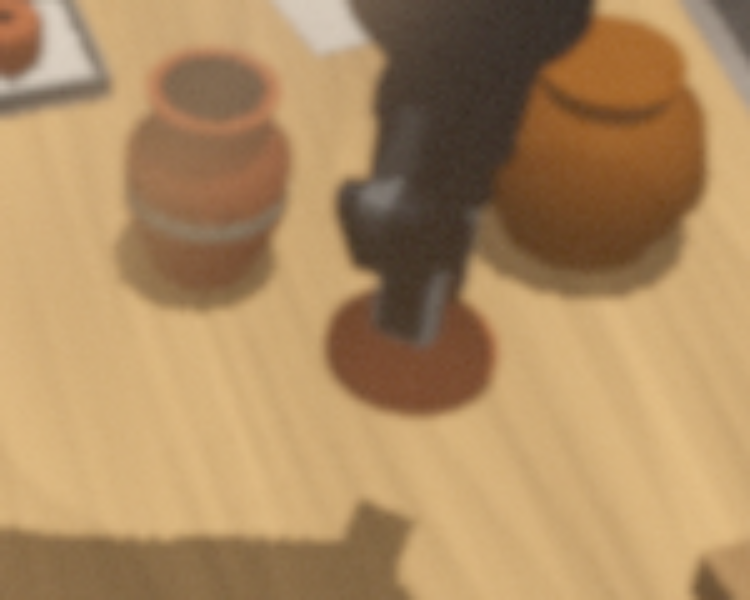

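Lid held level. It goes to the near cell.

```bash
python3 -m creep '[[-0.015,0.023,0,0,0,0],[-0.04,0.06,0,0,0,0],[-0.07,0.104,0,0,0,0],[-0.1,0.15,0,0,0,0],[-0.13,0.194,0,0,0,0],[-0.16,0.239,0,0,0,0],[-0.19,0.284,0,0,0,0],[-0.215,0.321,0,0,0,0],[-0.23,0.344,0,0,0,0],[-0.234,0.349,0,0,0,0],[-0.234,0.349,-0.01,0,0,0],[-0.234,0.349,-0.03,0,0,0],[-0.234,0.349,-0.055,0,0,0],[-0.234,0.349,-0.08,0,0,0],[-0.234,0.349,-0.1,0,0,0],[-0.234,0.349,-0.11,0,0,0],[-0.234,0.349,-0.115,0,0,0],[-0.234,0.349,-0.115,0,0,0]]'
python3 - <<'E'
from cell import imaging
import cv2
for n in("side",):
    s=imaging.snapshot(n); im=s["pixels"][80:200,210:360]
    cv2.imwrite(f"pics/{n}14.png",cv2.resize(im[:,:,::-1],None,fx=5,fy=5))
E
```

```text
time: 30.58
eef_pos: [446.3, 242.7, 21.9]
tcp_rot: [[0.646, 0.764, 0.0], [0.764, -0.646, -0.0], [-0.0, 0.0, -1.0]]
contact_force: [-0.4, -0.2, -1.6]
opening: 18.4
```

View pics/side14.png

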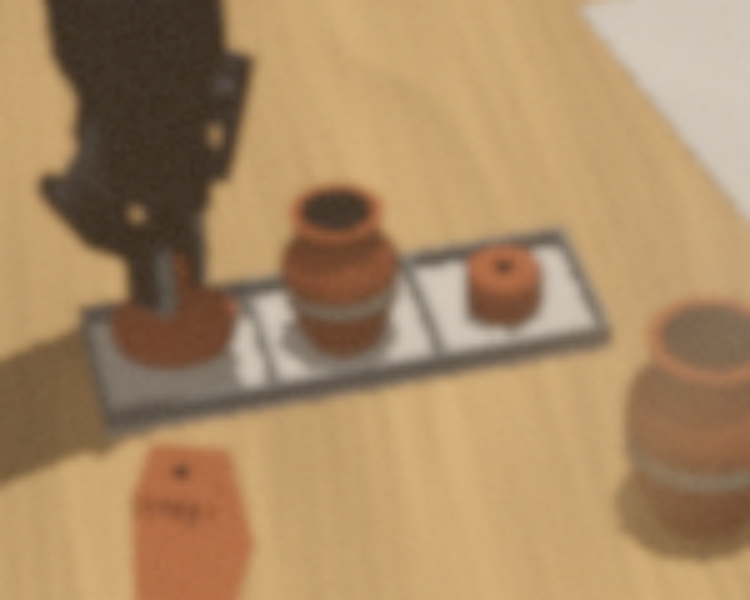

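The lid is over the near cell. Lowering.

```bash
python3 -m creep '[[0,0,-0.004,0,0,0],[0,0,-0.008,0,0,0],[0,0,-0.012,0,0,0],[0,0,-0.016,0,0,0],[0,0,-0.018,0,0,0],[0,0,-0.019,0,0,0],[0,0,-0.019,0,0,0]]'; python3 -m creep '[[0,0,-0.0005,0,0,0],[0,0,-0.001,0,0,0],[0,0,-0.001,0,0,0]]';
```

```text
time: 31.5
eef_pos: [446.0, 243.0, 2.9]
tcp_rot: [[0.645, 0.764, -0.0], [0.764, -0.645, -0.0], [-0.0, -0.0, -1.0]]
contact_force: [0.5, -0.3, -2.0]
opening: 18.6
time: 31.88
eef_pos: [446.0, 243.0, 1.9]
tcp_rot: [[0.645, 0.764, 0.0], [0.764, -0.645, -0.0], [-0.0, 0.0, -1.0]]
contact_force: [-0.1, 0.2, -0.9]
opening: 18.5
```

```bash
python3 -m creep '[[0,0,-0.0005,0,0,0],[0,0,-0.001,0,0,0],[0,0,-0.001,0,0,0]]'
```

```text
time: 32.25
eef_pos: [446.1, 243.0, 1.5]
tcp_rot: [[0.645, 0.764, 0.0], [0.764, -0.645, -0.0], [0.0, 0.0, -1.0]]
contact_force: [-3.2, -1.2, 5.0]
opening: 18.7
```

```bash
python3 -m creep '[[0,0,0,0,0,0],[0,0,0,0,0,0],[0,0,0,0,0,0],[0,0,0,0,0,0],[0,0,0,0,0,0],[0,0,0.01,0,0,0],[0,0,0.03,0,0,0],[0,0,0.055,0,0,0],[0,0,0.09,0,0,0],[0,0,0.13,0,0,0],[0,0,0.15,0,0,0],[0,0,0.15,0,0,0]]' 120 30; python3 -m creep '[[-0.001,-0.03,0,0,0,0.06],[-0.003,-0.06,0,0,0,0.12],[-0.005,-0.1,0,0,0,0.18],[-0.006,-0.13,0,0,0,0.24],[-0.007,-0.143,0,0,0,0.24],[-0.007,-0.143,0,0,0,0.24],[-0.007,-0.143,0,0,0,0.24]]' 0
python3 - <<'E'
from cell import imaging
import cv2
for n in("side",):
    s=imaging.snapshot(n); im=s["pixels"][80:220,190:340]
    cv2.imwrite(f"pics/{n}15.png",cv2.resize(im[:,:,::-1],None,fx=4,fy=4))
E
```

```text
time: 33.75
eef_pos: [447.8, 243.7, 153.5]
tcp_rot: [[0.645, 0.764, 0.005], [0.764, -0.645, 0.002], [0.005, 0.003, -1.0]]
contact_force: [-0.4, 1.1, -0.5]
opening: 45.3
time: 34.62
eef_pos: [438.9, 100.7, 150.7]
tcp_rot: [[0.319, 0.948, -0.0], [0.948, -0.319, 0.0], [0.0, -0.001, -1.0]]
contact_force: [-0.1, 0.5, 0.7]
opening: 85.1
```

View pics/side15.png

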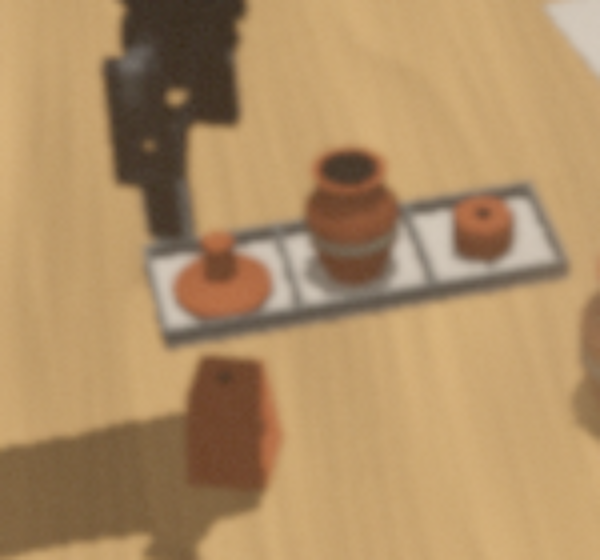

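All three pieces sit in the three-cell tray: lid (222,280), jar (350,225), whorl (483,230). Now the loom weight.

```bash
python3 -m creep '[[0,0,-0.02,0,0,0],[0,0,-0.045,0,0,0],[0,0,-0.065,0,0,0],[0,0,-0.08,0,0,0],[0,0,-0.095,0,0,0],[0,0,-0.11,0,0,0],[0,0,-0.125,0,0,0],[0,0,-0.14,0,0,0],[0,0,-0.15,0,0,0],[0,0,-0.158,0,0,0],[0,0,-0.162,0,0,0],[0,0,-0.162,0,0,0]]' 0 50; python3 -m creep '[[0,0,0,0,0,0],[0,0,0,0,0,0],[0,0,0,0,0,0],[0,0,0,0,0,0],[0,0,0,0,0,0],[0,0,0,0,0,0],[0,0,0,0,0,0],[0,0,0,0,0,0]]' 255 50;  python3 -m creep '[[0,0,0.005,0,0,0],[0,0,0.02,0,0,0],[0,0,0.04,0,0,0],[0,0,0.07,0,0,0],[0,0,0.1,0,0,0],[0,0,0.13,0,0,0],[0,0,0.15,0,0,0],[0,0,0.15,0,0,0]]'
python3 - <<'E'
from cell import imaging
import cv2
for n in("side",):
    s=imaging.snapshot(n); im=s["pixels"][80:220,190:340]
    cv2.imwrite(f"pics/{n}16.png",cv2.resize(im[:,:,::-1],None,fx=4,fy=4))
E
```

```text
time: 36.17
eef_pos: [439.0, 100.0, -11.2]
tcp_rot: [[0.319, 0.948, -0.0], [0.948, -0.319, -0.0], [-0.0, -0.0, -1.0]]
contact_force: [-0.7, 0.8, -0.3]
opening: 85.5
time: 37.17
eef_pos: [439.8, 100.3, -10.2]
tcp_rot: [[0.318, 0.948, 0.001], [0.948, -0.318, 0.001], [0.001, 0.001, -1.0]]
contact_force: [-1.7, 1.1, 4.6]
opening: 39.3
time: 38.17
eef_pos: [440.7, 100.1, 141.2]
tcp_rot: [[0.319, 0.948, 0.005], [0.948, -0.319, 0.0], [0.002, 0.004, -1.0]]
contact_force: [0.4, -0.0, -2.1]
opening: 39.7
```

View pics/side16.png

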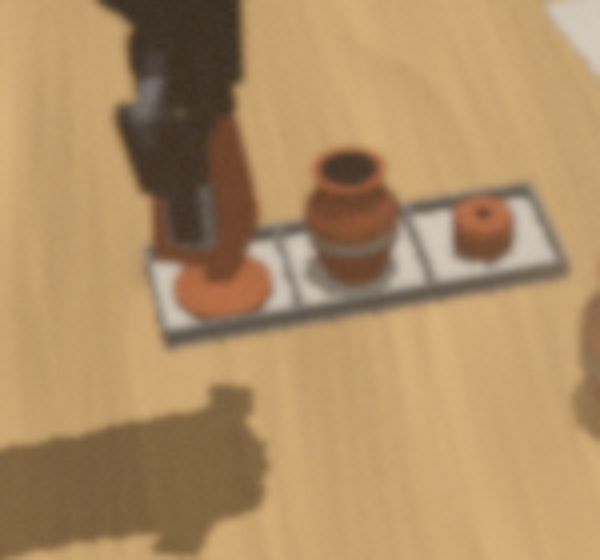

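```bash
python3 -m creep '[[0.007,-0.02,0,0,0,0.03],[0.019,-0.055,0,0,0,0.08],[0.033,-0.095,0,0,0,0.13],[0.049,-0.14,0,0,0,0.18],[0.064,-0.185,0,0,0,0.23],[0.08,-0.23,0,0,0,0.28],[0.095,-0.275,0,0,0,0.32],[0.109,-0.315,0,0,0,0.34],[0.119,-0.342,0,0,0,0.34],[0.122,-0.353,0,0,0,0.34],[0.122,-0.353,-0.01,0,0,0.34],[0.122,-0.353,-0.03,0,0,0.34],[0.122,-0.353,-0.055,0,0,0.34],[0.122,-0.353,-0.08,0,0,0.34],[0.122,-0.353,-0.105,0,0,0.34],[0.122,-0.353,-0.12,0,0,0.34],[0.122,-0.353,-0.13,0,0,0.34],[0.122,-0.353,-0.13,0,0,0.34],[0.122,-0.353,-0.13,0,0,0.34]]'
python3 - <<'E'
from cell import imaging
import cv2
for n in("side",):
    s=imaging.snapshot(n); im=s["pixels"][240:400,230:430]
    cv2.imwrite(f"pics/{n}17.png",cv2.resize(im[:,:,::-1],None,fx=3,fy=3))
E
```

```text
time: 40.6
eef_pos: [561.8, -253.4, 9.8]
tcp_rot: [[-0.208, 0.978, 0.001], [0.978, 0.208, -0.001], [-0.001, 0.001, -1.0]]
contact_force: [0.7, 0.6, -1.2]
opening: 39.2
```

View pics/side17.png

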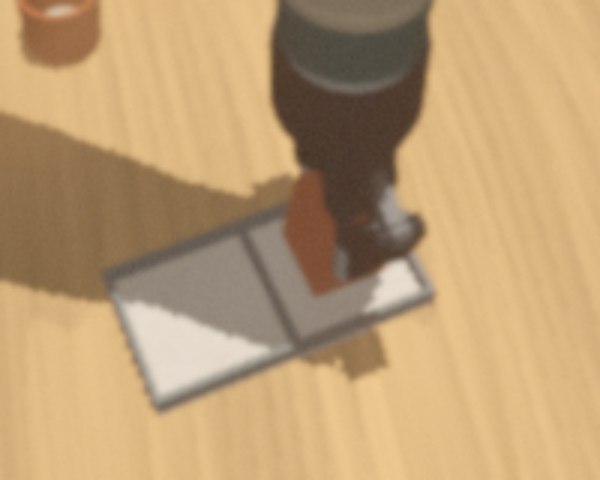

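```bash
python3 -m creep '[[0,0,-0.004,0,0,0],[0,0,-0.008,0,0,0],[0,0,-0.011,0,0,0],[0,0,-0.013,0,0,0],[0,0,-0.014,0,0,0],[0,0,-0.014,0,0,0]]'; python3 -m creep '[[0,0,-0.0005,0,0,0],[0,0,-0.001,0,0,0],[0,0,-0.001,0,0,0]]'
```

```text
time: 41.4
eef_pos: [561.0, -253.0, -5.2]
tcp_rot: [[-0.208, 0.978, -0.0], [0.978, 0.208, 0.0], [0.0, -0.0, -1.0]]
contact_force: [-0.5, -0.7, -2.6]
opening: 39.2
time: 41.78
eef_pos: [561.0, -253.0, -6.1]
tcp_rot: [[-0.208, 0.978, 0.0], [0.978, 0.208, -0.0], [-0.0, -0.0, -1.0]]
contact_force: [-0.6, 0.7, -1.4]
opening: 39.0
```

```bash
python3 -m creep '[[0,0,-0.0005,0,0,0],[0,0,-0.001,0,0,0],[0,0,-0.001,0,0,0]]'
```

```text
time: 42.15
eef_pos: [561.0, -253.1, -6.2]
tcp_rot: [[-0.208, 0.978, 0.0], [0.978, 0.208, -0.0], [-0.0, 0.0, -1.0]]
contact_force: [-3.4, 0.3, 5.1]
opening: 39.4
```

```bash
python3 -m creep '[[0,0,0,0,0,0],[0,0,0,0,0,0],[0,0,0,0,0,0],[0,0,0,0,0,0],[0,0,0,0,0,0],[0,0,0.01,0,0,0],[0,0,0.03,0,0,0],[0,0,0.055,0,0,0],[0,0,0.09,0,0,0],[0,0,0.13,0,0,0],[0,0,0.158,0,0,0],[0,0,0.158,0,0,0]]' 70 40; python3 -m creep '[[-0.01,0.015,0,0,0,0],[-0.03,0.044,0,0,0,0],[-0.055,0.081,0,0,0,0],[-0.08,0.117,0,0,0,0],[-0.105,0.154,0,0,0,0],[-0.125,0.183,0,0,0,0],[-0.132,0.194,0,0,0,0],[-0.132,0.194,0,0,0,0],[-0.132,0.194,0,0,0,0]]' 0
python3 - <<'E'
from cell import imaging
import cv2
for n in("side",):
    s=imaging.snapshot(n); im=s["pixels"][200:400,180:430]
    cv2.imwrite(f"pics/{n}18.png",cv2.resize(im[:,:,::-1],None,fx=3,fy=3))
E
```

```text
time: 43.65
eef_pos: [563.3, -254.4, 154.9]
tcp_rot: [[-0.208, 0.978, 0.006], [0.978, 0.208, -0.004], [-0.005, 0.005, -1.0]]
contact_force: [0.1, 0.2, -0.7]
opening: 62.1
time: 44.78
eef_pos: [429.6, -59.6, 150.8]
tcp_rot: [[-0.208, 0.978, 0.0], [0.978, 0.208, -0.0], [-0.0, 0.0, -1.0]]
contact_force: [-0.2, 0.3, -0.1]
opening: 85.2
```

View pics/side18.png

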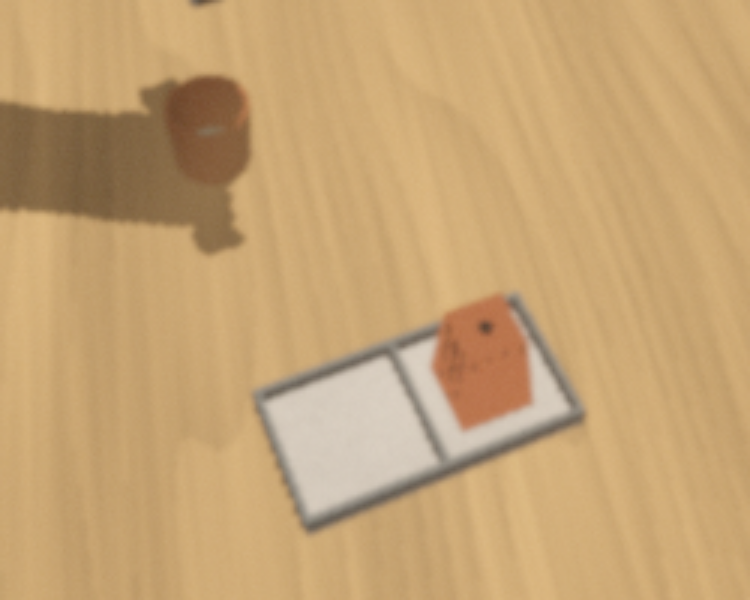

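The weight stands in the far cell of the two-cell tray at about (485,365). Now the beaker.

```bash
python3 -m creep '[[0,0,-0.02,0,0,0],[0,0,-0.045,0,0,0],[0,0,-0.065,0,0,0],[0,0,-0.085,0,0,0],[0,0,-0.1,0,0,0],[0,0,-0.115,0,0,0],[0,0,-0.13,0,0,0],[0,0,-0.142,0,0,0],[0,0,-0.152,0,0,0],[0,0,-0.159,0,0,0],[0,0,-0.159,0,0,0],[0,0,-0.159,0,0,0]]' 0 35; python3 -m creep '[[0,0,0,0,0,0],[0,0,0,0,0,0],[0,0,0,0,0,0],[0,0,0,0,0,0],[0,0,0,0,0,0],[0,0,0,0,0,0],[0,0,0,0,0,0],[0,0,0,0,0,0]]' 255 35;  python3 -m creep '[[0,0,0.005,0,0,0],[0,0,0.02,0,0,0],[0,0,0.04,0,0,0],[0,0,0.07,0,0,0],[0,0,0.1,0,0,0],[0,0,0.13,0,0,0],[0,0,0.13,0,0,0]]'
python3 - <<'E'
from cell import imaging
import cv2
for n in("side",):
    s=imaging.snapshot(n); im=s["pixels"][130:290,160:360]
    cv2.imwrite(f"pics/{n}19.png",cv2.resize(im[:,:,::-1],None,fx=3,fy=3))
E
```

```text
time: 46.32
eef_pos: [429.4, -59.1, -7.8]
tcp_rot: [[-0.208, 0.978, 0.001], [0.978, 0.208, -0.0], [-0.0, 0.001, -1.0]]
contact_force: [-0.3, 0.1, 0.9]
opening: 85.9
time: 47.32
eef_pos: [429.3, -58.9, -7.3]
tcp_rot: [[-0.208, 0.978, 0.001], [0.978, 0.208, 0.0], [0.0, 0.001, -1.0]]
contact_force: [-0.7, 1.1, 6.0]
opening: 52.9
time: 48.2
eef_pos: [431.3, -59.8, 124.3]
tcp_rot: [[-0.208, 0.978, 0.006], [0.978, 0.208, -0.002], [-0.003, 0.005, -1.0]]
contact_force: [0.1, -0.8, -2.2]
opening: 52.7
```

View pics/side19.png

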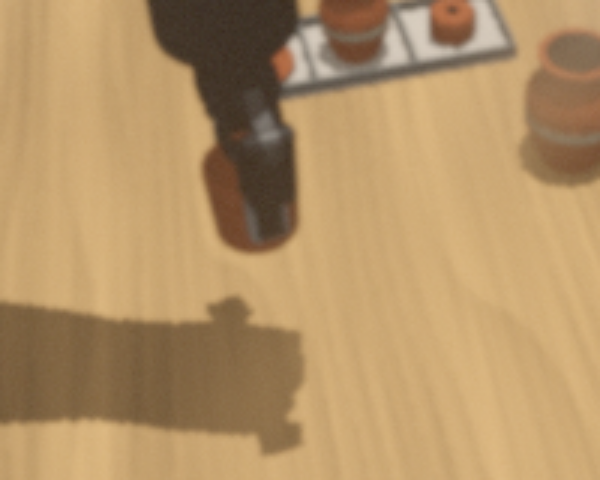

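```bash
python3 -m creep '[[0.005,-0.02,0.01,0,0,0],[0.014,-0.055,0.02,0,0,0],[0.026,-0.1,0.02,0,0,0],[0.037,-0.145,0.02,0,0,0],[0.047,-0.185,0.02,0,0,0],[0.053,-0.206,0.01,0,0,0],[0.054,-0.211,0,0,0,0],[0.054,-0.211,-0.01,0,0,0],[0.054,-0.211,-0.03,0,0,0],[0.054,-0.211,-0.055,0,0,0],[0.054,-0.211,-0.08,0,0,0],[0.054,-0.211,-0.1,0,0,0],[0.054,-0.211,-0.112,0,0,0],[0.054,-0.211,-0.112,0,0,0],[0.054,-0.211,-0.112,0,0,0]]'
python3 - <<'E'
from cell import imaging
import cv2
for n in("side",):
    s=imaging.snapshot(n); im=s["pixels"][240:400,230:430]
    cv2.imwrite(f"pics/{n}20.png",cv2.resize(im[:,:,::-1],None,fx=3,fy=3))
E
```

```text
time: 50.12
eef_pos: [483.6, -270.1, 10.6]
tcp_rot: [[-0.209, 0.978, 0.001], [0.978, 0.209, -0.001], [-0.001, 0.001, -1.0]]
contact_force: [0.3, -0.3, -0.9]
opening: 52.9
```

View pics/side20.png

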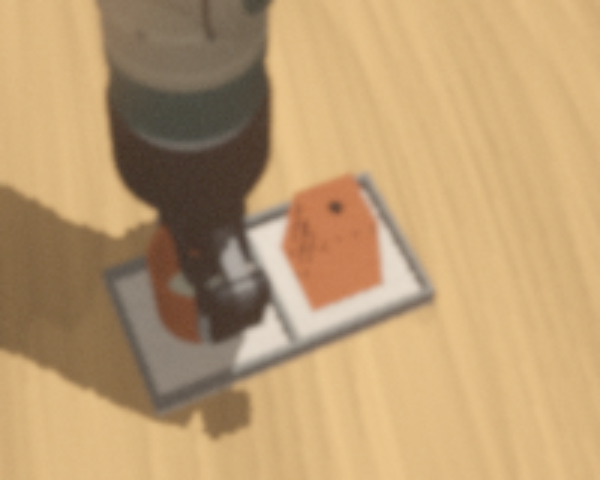

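```bash
python3 -m creep '[[0,0,-0.004,0,0,0],[0,0,-0.007,0,0,0],[0,0,-0.01,0,0,0],[0,0,-0.012,0,0,0],[0,0,-0.012,0,0,0]]'; python3 -m creep '[[0,0,-0.0005,0,0,0],[0,0,-0.001,0,0,0],[0,0,-0.001,0,0,0]]'
```

```text
time: 50.8
eef_pos: [482.7, -269.9, -2.4]
tcp_rot: [[-0.208, 0.978, -0.001], [0.978, 0.208, 0.0], [0.0, -0.0, -1.0]]
contact_force: [-0.1, 0.6, -1.9]
opening: 52.7
time: 51.18
eef_pos: [483.0, -270.0, -3.1]
tcp_rot: [[-0.208, 0.978, 0.0], [0.978, 0.208, -0.0], [-0.0, 0.0, -1.0]]
contact_force: [-0.4, -0.4, -1.3]
opening: 52.9
```

```bash
python3 -m creep '[[0,0,-0.0005,0,0,0],[0,0,-0.001,0,0,0],[0,0,-0.001,0,0,0]]'
```

```text
time: 51.55
eef_pos: [483.1, -270.1, -3.3]
tcp_rot: [[-0.208, 0.978, 0.0], [0.978, 0.208, -0.0], [-0.0, 0.0, -1.0]]
contact_force: [-2.0, 1.5, 5.8]
opening: 52.7
```

```bash
python3 -m creep '[[0,0,0,0,0,0],[0,0,0,0,0,0],[0,0,0,0,0,0],[0,0,0,0,0,0],[0,0,0,0,0,0],[0,0,0.01,0,0,0],[0,0,0.03,0,0,0],[0,0,0.055,0,0,0],[0,0,0.09,0,0,0],[0,0,0.13,0,0,0],[0,0,0.18,0,0,0],[-0.03,-0.04,0.19,0,0,0],[-0.07,-0.09,0.19,0,0,0],[-0.11,-0.15,0.19,0,0,0],[-0.14,-0.2,0.19,0,0,0],[-0.15,-0.23,0.19,0,0,0],[-0.15,-0.23,0.19,0,0,0],[-0.15,-0.23,0.19,0,0,0]]' 0 35
python3 - <<'E'
from cell import imaging
from h import *
for n in("top","side"):
    s=imaging.snapshot(n);cv2.imwrite(f"pics/{n}21.png",s["pixels"][:,:,::-1])
    P=cloud(s);z=P[...,2]
    for nm,x,y in(("jar",526,250),("whorl",606,256),("lid",446,243),("weight",561,-253),("beaker",483,-270),("big",665,102)):
        r=30 if nm!="big" else 45
        m=(z>8)&(z<130)&(np.hypot(P[...,0]-x,P[...,1]-y)<r);q=P[m]
        if len(q)<10: print(n,nm,"none");continue
        zt=np.percentile(q[:,2],97);t=q[q[:,2]>zt-5];R=cv2.minAreaRect(t[:,:2].astype(np.float32))
        print(n,nm,"ztop",zt.round(1),np.round(R[0],1),np.round(R[1],1))
E
```

```text
time: 53.8
eef_pos: [333.0, -499.5, 186.2]
tcp_rot: [[-0.208, 0.978, 0.0], [0.978, 0.208, 0.001], [0.001, 0.0, -1.0]]
contact_force: [0.9, -0.1, -0.7]
opening: 85.5
top jar ztop 79.3 [525.3 250.3] [42.7 42.2]
top whorl ztop 31.2 [604.9 256.2] [35.5 34.7]
top lid ztop 43.4 [445.8 242.9] [19.2 18.7]
top weight ztop 67.1 [ 559.6 -252.7] [34.4 35.3]
top beaker ztop 56.0 [ 482.8 -269.2] [52.9 50.3]
top big ztop 98.4 [665.9 104.7] [56.1 56.1]
side jar ztop 76.6 [524.7 247.1] [42.5 42.4]
side whorl ztop 28.4 [604.4 252. ] [36.3 35.6]
side lid ztop 41.1 [444.7 238.1] [17.9 18.5]
side weight ztop 65.0 [ 559.8 -256.4] [34.8 36.2]
side beaker ztop 54.0 [ 482.3 -273.4] [52.1 52.2]
side big ztop 95.5 [665.3 101.4] [58.  55.5]
```

View pics/top21.png

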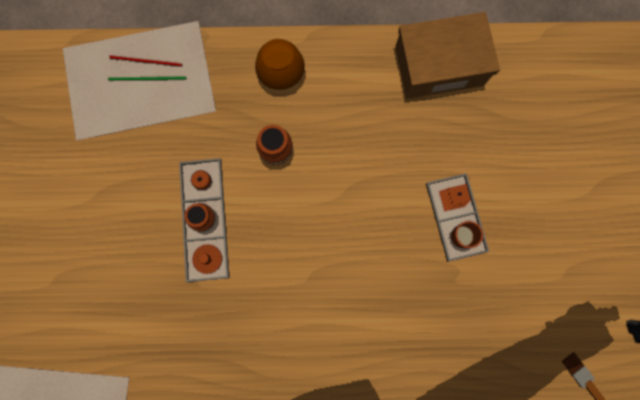

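View pics/side21.png

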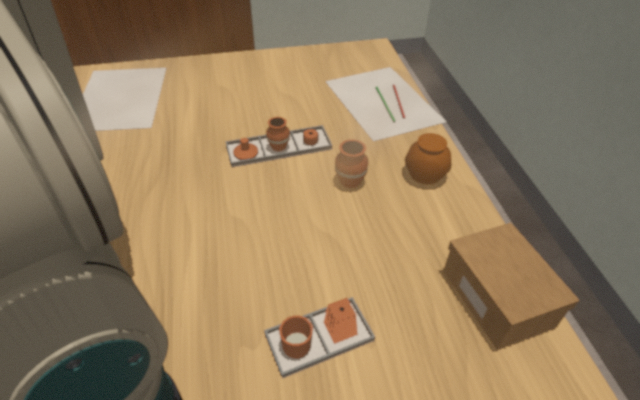

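The top view shows whorl (201,180), jar (201,217) and lid (207,260) in the three-cell tray, with weight (455,197) and beaker (466,236) in the two-cell tray. Each measured top height is its piece's height plus the 4 mm floor, after taking off the offset each camera shows. The large jar hasn't moved, at (666,105) in both checks.

```bash
python3 -c "
from cell import robot
print(robot.job_done())"
```

```text
the job is handed in; nothing more can be done
None
```

Both trays are made up, and I handed the job in at about 54 s of the 112 s allowed.

- **Three-cell tray:** small jar in the middle, whorl in the far end cell and lid in the near one.
- **Two-cell tray:** loom weight in the far cell, beaker in the near one.
- **Order and handling:** I placed the pieces in the order you listed. Each was lowered until light contact (3 to 7 N) before release.

**Last checks:** both cameras show every piece upright on its cell floor and within a few millimetres of the cell centre. The large jar had not moved.

**What disagreed or failed:**
- **Fingertip position:** the fingertips end about 20 mm short of the reported TCP, judging by the camera. Because of this:
    - The first try at the whorl closed on air above it without moving it, and the second try, 19 mm lower, worked.
    - The small jar, picked up before I found this, was gripped higher than planned, but it held and stood correctly.
- **Camera offset:** the two cameras differ by about 3 to 5 mm in y and 2 to 3 mm in z. I used the average positions.

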